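# Turn the mirror plate face out on its inspection stand

## Task

Two mirror plates lean on small stands on the optical bench, and one is the wrong way round, showing its plain back. Take that plate by its tongue, turn it over so that its round mirror looks outwards and up, and gently lean it on the same stand again, tongue up, lower edge fully down on the ledge and centred, then let go. Leave the other plate alone.

Things in the scene. Friction and masses are not known exactly. Their poses are not given: they have to be found in the camera images.
- mirror_plate: Plate to turn over: aluminium, 8 mm thick, 180-290 g; body 100 wide x 85 tall, centred tongue above 50 wide, total height 130. One face plain, the other with a black mirror ring dia 54, 4 proud, centred 46 up. Origin: middle of lower edge, mid-thickness. z: up to the tongue; x: out of the mirror face; y: width. Starts seated, mirror to the rest. Tongue clear from 85 up: pinch its 8 mm from above.
- stand: Its fixed stand: aluminium foot 90 x 120 x 12 mm, black ledge and rest. Origin: centre of foot's underside. z up; x level, the way a plate is shown (away from the rest); y along the ledge. A plate leans 15 degrees from vertical, top towards -x. Rest: two bars 12 wide, 80 apart between centres, reaching 70 up the plate from its lower edge; the ring fits between them. Above them both sides are free.
- seat (a point): Point on the stand's ledge at which the origin of a fully seated plate lies (axes as the stand): x 15, y 0, z 30 mm from the stand's origin. The ledge is square to the leaning plate and 110 mm long; its front lip is 8 mm high and leaves a plate 10 mm of play between rest and lip.
- other_plate: Identical plate on an identical stand of its own, 240 to 420 mm to the left or right, already showing its mirror face; leave it alone. Origin and axes as for the first plate.
There are look-alikes about, which are no part of the job. What is shaped like the mirror_plate but blue or orange is not meant. Leave any pink look-alike of the stand alone.

How it is judged (in metres and radians):
On the way:
1. the plate is lifted clear of its stand (z of mirror_plate in the frame of stand above 0.07 m), for 0.1 s.
At the end, for the whole second after the job is handed in: Plate at rest on its stand, mirror face out and up (60 to 85 degrees from vertical), tongue up (within 32 degrees), square within 10 degrees, lower edge behind the lip, origin within 15 mm of mid-ledge, x 7 to 28 and z 23 to 37 mm in the stand's frame; other plate moved under 20 mm (angle between mirror_plate's own x axis and vertical between 1.05 and 1.48 rad and angle between mirror_plate's own z axis and vertical below 0.56 rad and angle between the y axis of mirror_plate and the y axis of stand, either way round below 0.175 rad and x of mirror_plate in the frame of stand between 0.007 and 0.028 m and y of mirror_plate in the frame of stand between -0.015 and 0.015 m and z of mirror_plate in the frame of stand between 0.023 and 0.037 m and linear speed of mirror_plate below 0.02 m/s and distance of other_plate from where it was at the start of the episode below 0.02 m); the robot touches nothing.
It fails at once if the other plate is knocked from its place (distance of other_plate from where it was at the start of the episode above 0.02 m).
It fails at once if the mirror plate is dropped (moving faster than 0.35 m/s less than 15 mm above its seated height) (linear speed of mirror_plate above 0.35 m/s and z of mirror_plate in the frame of stand below 0.045 m).
It also fails if it takes over 45 s, if anything falls off the work surface, if the arm or the gripper's body presses on something with over 40 N, if the wrist force passes 120 N, or if a joint passes its speed limit or range.

## Robot

A 6-joint arm with a two-finger parallel gripper is mounted at the origin on the work surface. World frame = base frame: x ahead of the robot, y to its left, z up, the work surface at z = 0. Lengths are in mm, angles in rad, forces in N, time in s.
With the tool pointing down it reaches from about 400 to 925 mm from the base axis. Payload 12.5 kg.
Tool frame: the origin (TCP) lies where the fingers leave the gripper's body, on its centre line; the fingertips stand 78 mm ahead of it and the grasp point (between the pads) lies 59 mm ahead of it; z points along the fingers, y is the direction in which the jaws open and shut (so a half turn about z gives the same grasp; the last joint's range is limited). The gripper opens to 95 mm and grips with 3 to 60 N. Pads are 20 mm wide; open, the fingers measure 119 mm over their backs; the gripper's body (75 mm by 180 mm) begins 59 mm behind the grasp point.
Start: joints at [1.118, 0.491, 1.559, -0, 1.092, -0.106], TCP at [212.412, 587.809, 292.261] pointing down, gripper open.
Joint ranges: [-3.1, 3.1], [-0.84, 2.19], [0.05, 2.79], [-1.13, 4.28], [0.06, 2.93], [-2.69, 2.69]. Speed limits (rad/s): [2.22, 2.22, 2.79, 3.14, 3.14, 3.14].

## Interface

Orientations are given as [roll, pitch, yaw] about the fixed x, y, z axes, in that order (R = Rz(yaw) Ry(pitch) Rx(roll)).
In Python, from cell import env, viewer, ticket, search_frame gives the robot as it stands.
- The arm moves only by the shell command python3 -m inch 'ROWS'. ROWS is a JSON object of lists of equal length, an entry for each row: "hand": the opening, from 0 (shut) to 1 (fully open); "delta_pos": the shift along the tool's x, y, z in cm, a list of three; "turn": the turn about the tool's z in rad. A call has 1 to 20 rows; each row shifts and turns the commanded pose from where the row before left it, along the tool's axes as they then stand; what a row does not reach is not made up. A row lasts 1/10 s, in which the tool goes at most 50 mm and 8.59 degrees, less where a joint would pass 70% of its speed; a pose out of reach is approached as far as the arm can. A call is refused whole if a number of a shift passes 5 or a number of a turn 0.15, either way. A call with a gripper value outside its range is refused whole. The fingers move at their own pace and stop on an object; the grip force is fixed at half the most. Time passes only in rows, so rows that do not move let the fingers close. It gives the time, the measured TCP pose, the force and the opening at its end, in the units of the state.
- env.state(): the state, without advancing time (a new reading comes with each control period).
- viewer.read_camera(name): name is "scene" or "top" or "wrist"; returns (picture, depth): 400x640x3 uint8, blue, green, red; 400x640 float32, mm along the optical axis (not along the pixel's ray), 0 where there is no reading.
- viewer.get_calibration(name): a dict with "fx", "fy", "cx", "cy" (pixels), "T" (4x4, takes a point from camera to world coordinates). Camera axes: x right, y down, z forward; pixel columns grow to the right and rows downward; lengths in mm; the calibration is good to about 2 mm. A picture is of the moment at which its call begins: read the wrist's pose just before it. get_calibration takes no time and is no camera call; for the wrist camera it gives the pose at the moment of the call.
- ticket.job_done(): hands the job in, once; it reports no verdict.
Trained networks look in the newest picture that a camera, given by its name, has taken for a name from the list of things; names that differ only in an ending like _2 or _b are one class to them, and where a whole thing is asked for, a point or a joint stands for the part that bears it (a point fixed in the world has none). Each returns a list of dicts, best first, with "p" (0 to 1); they miss things now and then, are a little off and sometimes report something else, mostly with a low value. They report only what shows in the picture. A call takes as long as a camera call. They do not tell look-alikes from the thing itself.
- search_frame(camera, label): "centre" ([column, row] in pixels, amid what is visible of it).
The state is a dict: "t": time; "joints": joint angles; "qvel": joint speeds; "tau": joint torques, N m; "eef_pos": TCP position; "tcp_rot": TCP orientation; "ft_force": force on the tool from outside, world axes, zero at the start; "moment": the same for the moment, N m; "opening": opening from 0.0 (shut) to 1.0 (fully open).
Only numpy, scipy, OpenCV 4.12 (cv2) and the standard library are available. Lean on these libraries where they do the work, as an engineer would, in place of code of your own. Each camera call takes 0.05 s, during which the arm holds its last target.

## Working session

There is one attempt and no reset: what is moved stays moved. The work goes in short steps, Python scripts to look and compute and a shell command to move; the robot and the scene stay as the last step left them, time stands still between calls to the robot, and variables do not carry over. Pictures are saved under pics/ and viewed, and the job is handed in when it is done.

```bash
ls; mkdir -p pics
python3 - <<'E'
from cell import env, viewer, ticket, search_frame
import cv2
print(env.state())
for c in ["scene","top","wrist"]:
    im,d=viewer.read_camera(c); cv2.imwrite(f"pics/{c}0.png",im)
    import numpy as np
    np.save(f"pics/{c}0_d.npy",d)
    k=viewer.get_calibration(c); print(c,{a:(np.round(b,3).tolist() if a=='T' else b) for a,b in k.items()})
    for l in ["mirror_plate","stand"]:
        print(l,search_frame(c,l))
E
```

```text
pics
{'t': 0.0, 'joints': array([ 1.11836346e+00,  4.91581675e-01,  1.55945932e+00,  6.22422300e-05,
        1.09169047e+00, -1.05590161e-01]), 'qvel': array([-0.00057855, -0.00033269, -0.00028532, -0.00120614,  0.0014719 ,
        0.00085771]), 'tau': array([-9.62730774e-04, -6.12654161e+01, -2.58176619e+01,  6.92340592e-02,
        4.83113027e-02, -7.35503886e-05]), 'eef_pos': array([212.35007766, 587.65316336, 291.64455849]), 'tcp_rot': array([-3.14046600e+00, -1.74918400e-04,  2.79472113e+00]), 'ft_force': array([-0.53251164,  0.02525328,  1.27324616]), 'moment': array([ 0.02962892,  0.03708323, -0.00316944]), 'opening': 0.9998116862234174}
scene {'fx': 490.5845776197959, 'fy': 490.5845776197959, 'cx': 316.0060578566211, 'cy': 192.68739062026003, 'T': [[0.299, 0.72, -0.626, 1332.461], [0.954, -0.218, 0.205, -151.467], [0.011, -0.659, -0.752, 846.198], [0.0, 0.0, 0.0, 1.0]]}
mirror_plate [{'centre': [367.1, 172.4], 'p': 0.9}, {'centre': [454.1, 216.3], 'p': 0.63}, {'centre': [301.6, 151.7], 'p': 0.6}]
stand [{'centre': [366.9, 201.2], 'p': 0.77}, {'centre': [370.3, 258.9], 'p': 0.76}]
top {'fx': 456.2556718751857, 'fy': 456.2556718751857, 'cx': 326.1164539532569, 'cy': 203.85336503649327, 'T': [[-0.098, -0.973, 0.21, 439.667], [-0.995, 0.095, -0.025, 83.805], [0.004, -0.212, -0.977, 1164.022], [0.0, 0.0, 0.0, 1.0]]}
mirror_plate [{'centre': [324.0, 276.7], 'p': 0.81}, {'centre': [210.4, 178.7], 'p': 0.7}, {'centre': [272.6, 208.4], 'p': 0.55}]
stand [{'centre': [275.3, 216.9], 'p': 0.97}, {'centre': [295.9, 152.7], 'p': 0.59}, {'centre': [421.8, 213.1], 'p': 0.5}]
wrist {'fx': 321.673398461945, 'fy': 321.673398461945, 'cx': 319.60489577702435, 'cy': 200.82788232517618, 'T': [[0.34, 0.913, 0.225, 150.094], [0.94, -0.33, -0.083, 609.265], [-0.002, 0.24, -0.971, 384.296], [0.0, 0.0, 0.0, 1.0]]}
mirror_plate []
stand []
```

View pics/scene0.png

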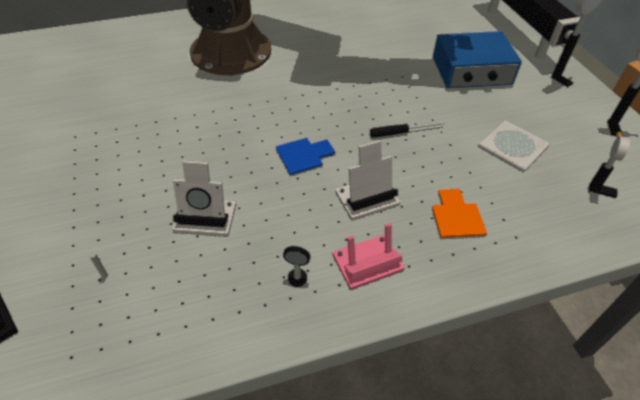

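View pics/top0.png

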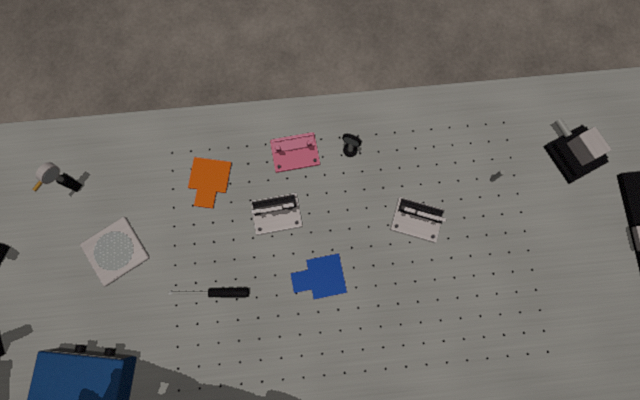

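Candidates: the grey plain plate at scene (371,175), top (275,210); the grey plate with a ring at scene (200,195), top (420,215). The blue one (305,155), the orange one (459,214) and the pink stand (369,258) are look-alikes. The plain-backed grey plate at scene (371,175) fits. I'll enlarge it to confirm.

```bash
cat > h.py <<'E'
import numpy as np, cv2
from cell import env, viewer, ticket, search_frame
def cloud(d,k,box):
    u0,v0,u1,v1=box
    v,u=np.mgrid[v0:v1,u0:u1]; z=d[v0:v1,u0:u1].astype(float)
    P=np.stack([(u-k['cx'])/k['fx']*z,(v-k['cy'])/k['fy']*z,z,np.ones_like(z)],-1)
    return (P@np.array(k['T']).T)[...,:3], z>0
def proj(p,k):
    q=np.linalg.inv(np.array(k['T']))@np.append(p,1); return k['fx']*q[0]/q[2]+k['cx'],k['fy']*q[1]/q[2]+k['cy']
E
python3 - <<'E'
from h import *
im=cv2.imread('pics/scene0.png'); a=cv2.resize(im[130:225,325:415],None,fx=6,fy=6,interpolation=cv2.INTER_CUBIC)
im=cv2.imread('pics/top0.png'); b=cv2.resize(im[180:250,240:315],None,fx=5,fy=5,interpolation=cv2.INTER_CUBIC)
cv2.imwrite('pics/crop_a.png',a);cv2.imwrite('pics/crop_b.png',b)
for c,box in (("scene",(325,130,415,225)),("top",(235,180,315,250))):
    k=viewer.get_calibration(c); d=np.load(f'pics/{c}0_d.npy')
    P,m=cloud(d,k,box); Q=P[m]
    print(c,'tcp',proj([212,588,292],k),'table med',np.median(Q[:,2]))
    # plate face: z>60
    H=Q[(Q[:,2]>50)&(Q[:,2]<200)]
    print(len(H),H.min(0),H.max(0))
    print('heights',np.histogram(Q[:,2],bins=[-20,-5,5,8,11,14,17,20,30,40,60,80,100,120,140,160,180])[0])
    np.save(f'pics/{c}_Q.npy',Q)
E
```

```text
scene tcp (np.float64(456.7932516739302), np.float64(-40.09138306792232)) table med 1.0229405101316047
1617 [655.11706735 135.18517899  50.12882991] [825.86552667 236.94133326 158.31597991]
heights [  18 5155   84  324  365  115   48  125  351  471  350  371  339  195
  201    0]
top tcp (np.float64(47.63901401385402), np.float64(465.42805839123787)) table med 0.2932028126149362
246 [652.16301246 134.47529012  50.894192  ] [691.02458854 232.26755857 158.22632288]
heights [ 114 3837  108  377  441   87    4   83  166  117   14   54   81    7
   85    0]
```

View pics/crop_a.png

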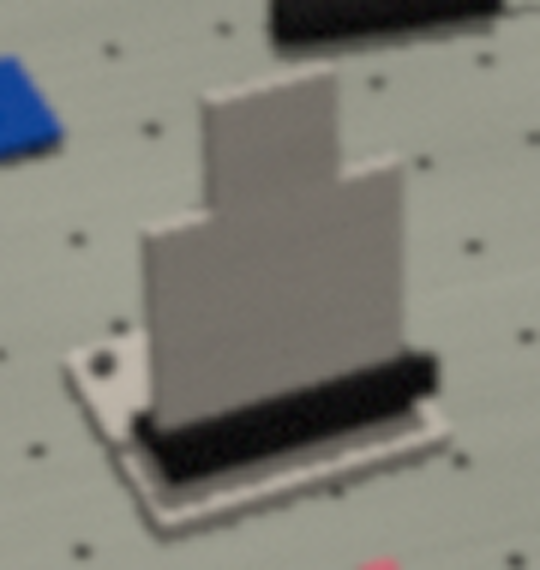

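View pics/crop_b.png

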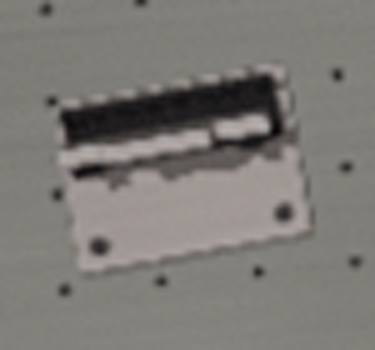

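The crop confirms it: grey plate, plain face outwards, tongue up. Next I'll fit the stand pose.

Run:
```python
from h import *
def rep(cx,boxes):
  for c,box in boxes:
    k=viewer.get_calibration(c); d=np.load(f'pics/{c}0_d.npy'); P,m=cloud(d,k,box); Q=P[m]
    F=Q[(Q[:,2]>7.5)&(Q[:,2]<15)&(np.hypot(*(Q[:,:2]-cx).T)<90)]
    r=cv2.minAreaRect(F[:,:2].astype(np.float32)); print(c,'foot',r,np.median(F[:,2]))
    H=Q[(Q[:,2]>60)&(Q[:,2]<145)&(np.hypot(*(Q[:,:2]-cx).T)<90)]
    # ransac plane
    best=0;rng=np.random.default_rng(0)
    for _ in range(500):
        a=H[rng.choice(len(H),3,False)]; n=np.cross(a[1]-a[0],a[2]-a[0])
        if np.linalg.norm(n)<1: continue
        n/=np.linalg.norm(n); i=abs((H-a[0])@n)<2.5
        if i.sum()>best: best=i.sum();I=i
    G=H[I]; n=np.linalg.svd(G-G.mean(0))[2][2]; n*=np.sign(n[0])
    print('plane',n,'tilt',np.degrees(np.arcsin(n[2])),'yaw',np.arctan2(n[1],n[0]),len(G),G.mean(0))
    if c=='scene':
        R=np.array([n[1],-n[0],0])/np.hypot(n[0],n[1]); 
        T=G[G[:,2]>125]; print('tongue mean',T.mean(0),'extent along y',np.ptp(T@R), 'mid',(T@R).max()/2+(T@R).min()/2, 'ydir',-R)
        B=G[(G[:,2]<100)]; print('body mid',(B@R).max()/2+(B@R).min()/2,np.ptp(B@R))
rep(np.array([690,185]),(("scene",(325,130,415,225)),("top",(235,180,315,250))))
```

```text
scene foot ((678.0078735351562, 185.53538513183594), (93.23041534423828, 120.71977996826172), 4.830840110778809) 11.31276827801139
plane [0.96214764 0.07805689 0.26111117] tilt 15.13600550373178 yaw 0.08095047736862687 1133 [678.16883743 184.9201065   96.88621829]
tongue mean [668.00026281 183.8455176  134.84389243] extent along y 49.76011804919057 mid -130.00182490481777 ydir [-0.0808621  0.9967253 -0.       ]
body mid -130.3435566656136 101.42645839481459
top foot ((675.3049926757812, 196.84237670898438), (90.12145233154297, 145.18136596679688), 4.98453950881958) 11.214187894973747
plane [ 0.96063693  0.07604043 -0.26719756] tilt -15.497573242948889 yaw 0.07899156011668244 84 [668.39625074 180.82939817 105.44121712]
```

Stand: yaw ψ≈0.081, centre about (677,185), foot 93×121 against 90×120, lean 15.1°, tongue 49.8 wide. All of this is consistent with the sizes given.

With a thickness pinch, the last joint would need about −2.96 rad for the half turn, which is out of range. If I grip the tongue by its 50 mm width instead, it goes from −1.39 to +1.76, which is in range. I'll use that grip and move above the plate.

```bash
cat > rel.py <<'E'
import sys
from h import *
from scipy.spatial.transform import Rotation as Ro
s=env.state(); R=Ro.from_euler('xyz',s['tcp_rot']).as_matrix()
psi=0.081; O=np.array([677.2,185.6,0]); S=np.array([[np.cos(psi),-np.sin(psi),0],[np.sin(psi),np.cos(psi),0],[0,0,1]])
print('t',s['t'],'tcp',s['eef_pos'].round(1),'rpy',s['tcp_rot'].round(3),'q',s['joints'].round(3),'F',s['ft_force'].round(1),'open',round(s['opening'],3))
print('in stand',(S.T@(s['eef_pos']-O)).round(1))
if len(sys.argv)>1:
    g=np.array(list(map(float,sys.argv[1:4]))) # TCP target in stand frame
    print('delta tool cm',(R.T@(O+S@g-s['eef_pos'])/10).round(2))
E
python3 -m inch '{"hand":[1,1,1,1,1,1,1,1,1,1,1,1,1,1,1,1,1],"delta_pos":[[-4,-1.6,0],[-4,-1.6,0],[-4,-1.6,0],[-4,-1.6,0],[-4,-1.6,0],[-4,-1.6,0],[-4,-1.6,0],[-4,-1.6,0],[-4,-1.6,0],[-4,-1.6,0],[-4,-1.6,0],[-4,-1.6,0],[-4,-1.6,0],[-4,-1.6,0],[0,0,0],[0,0,0],[0,0,0]],"turn":[0,0,0,0,0,0,0,0,0,0,0,0,0,0,-0.143,-0.143,-0.143]}'
python3 rel.py -13.5 0 197
```

```text
t: 2.15
eef_pos: [663.2, 186.3, 291.9]
tcp_rot: [3.142, -0.0, -3.054]
ft_force: [-0.5, -0.5, 0.1]
opening: 0.997
t 2.15 tcp [663.2 186.3 291.9] rpy [ 3.142 -0.    -3.054] q [ 0.178  0.585  1.386  0.     1.171 -1.48 ] F [-0.5 -0.5  0.1] open 0.997
in stand [-13.9   1.8 291.9]
delta tool cm [-0.04 -0.18  9.49]
```

Run:
```python
from h import *
k=viewer.get_calibration('wrist'); im,d=viewer.read_camera('wrist'); cv2.imwrite('pics/w1.png',im); np.save('pics/w1_d.npy',d)
P,m=cloud(d,k,(0,0,640,400)); 
psi=.081;S=np.array([[np.cos(psi),-np.sin(psi),0],[np.sin(psi),np.cos(psi),0],[0,0,1]]);O=np.array([677.2,185.6,0])
Q=(P-O)@S; near=m&(abs(Q[...,0])<80)&(abs(Q[...,1])<70)
for lo,hi in((145,165),(125,145),(105,116),(60,100)):
    A=Q[near&(Q[...,2]>lo)&(Q[...,2]<hi)]
    if len(A): print(lo,hi,len(A),np.percentile(A,[2,50,98],axis=0).round(1).tolist())
```

```text
145 165 734 [[-23.6, -26.8, 153.2], [-20.0, -3.3, 155.1], [-16.3, 20.3, 156.8]]
105 116 422 [[-12.1, -52.3, 109.4], [-8.6, 25.8, 111.7], [-4.8, 45.7, 113.3]]
60 100 406 [[-15.6, -47.8, 64.2], [-11.1, -3.7, 94.7], [-4.2, 41.1, 98.6]]
```

View pics/w1.png

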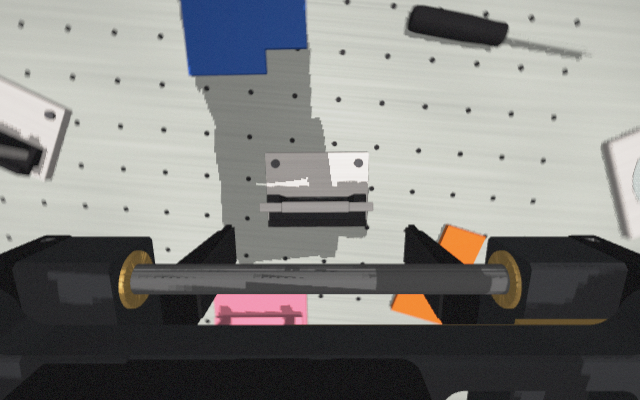

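The wrist view shows the plate centred on its stand: plate edges at columns 259–373, foot 265–369. Its y is about −3 mm from my scene estimate, so I'll aim at −1.5. The fingers straddle the 50 mm tongue. Now I'll descend.

```bash
python3 -m inch '{"hand":[1,1,1,1,1,1],"delta_pos":[[0,-0.33,0],[0,0,3],[0,0,3],[0,0,2],[0,0,1.5],[0,0,0]],"turn":[0.006,0,0,0,0,0]}'
python3 rel.py -13.5 -1.5 197
```

```text
t: 2.8
eef_pos: [662.7, 183.4, 195.4]
tcp_rot: [-3.141, -0.003, -3.068]
ft_force: [-0.3, -0.4, -0.1]
opening: 1.0
t 2.8 tcp [662.7 183.4 195.4] rpy [-3.141e+00 -3.000e-03 -3.068e+00] q [ 0.174  0.677  1.484  0.     0.984 -1.471] F [-0.3 -0.4 -0.1] open 1.0
in stand [-14.6  -1.  195.4]
delta tool cm [-0.11 -0.05 -0.16]
```

```bash
python3 -m inch '{"hand":[1,0.8,0.7,0.6,0.55,0.4,0.3,0.3,0.3,0.3],"delta_pos":[[-0.1,0,-0.15],[0,0,0],[0,0,0],[0,0,0],[0,0,0],[0,0,0],[0,0,0],[0,0,0],[0,0,0],[0,0,0]],"turn":[0,0,0,0,0,0,0,0,0,0]}'
python3 rel.py -13.5 -1.5 197
```

```text
t: 3.8
eef_pos: [664.2, 183.6, 198.8]
tcp_rot: [3.142, 0.0, -3.065]
ft_force: [-0.4, -1.6, 0.9]
opening: 0.522
t 3.8 tcp [664.2 183.6 198.8] rpy [ 3.142  0.    -3.065] q [ 0.174  0.674  1.479 -0.     0.988 -1.473] F [-0.4 -1.6  0.9] open 0.522
in stand [-13.1  -1.  198.8]
delta tool cm [ 0.04 -0.05  0.18]
```

Opening 0.522 is about 50 mm, so the tongue is held. Lifting slowly, then a look.

```bash
python3 -m inch '{"hand":[0.3,0.3,0.3,0.3,0.3,0.3,0.3,0.3,0.3],"delta_pos":[[0,0,-0.5],[0,0,-0.5],[0,0,-1],[0,0,-1.5],[0,0,-2],[0,0,-2],[0,0,-2],[0,0,-1.5],[0,0,0]],"turn":[0,0,0,0,0,0,0,0,0]}'
python3 - <<'E'
from h import *
im,d=viewer.read_camera('scene'); np.save('pics/s2_d.npy',d); cv2.imwrite('pics/s2.png',cv2.resize(im[60:260,260:500],None,fx=3,fy=3,interpolation=cv2.INTER_CUBIC))
E
python3 rel.py
```

```text
t: 4.7
eef_pos: [664.6, 183.7, 312.3]
tcp_rot: [3.141, 0.005, -3.065]
ft_force: [-0.1, -0.1, -2.4]
opening: 0.52
t 4.75 tcp [664.3 183.6 310.4] rpy [ 3.141e+00  3.000e-03 -3.065e+00] q [ 0.174  0.57   1.364  0.     1.205 -1.473] F [-0.5 -0.3 -3.5] open 0.52
in stand [-13.1  -0.9 310.4]
```

View pics/s2.png

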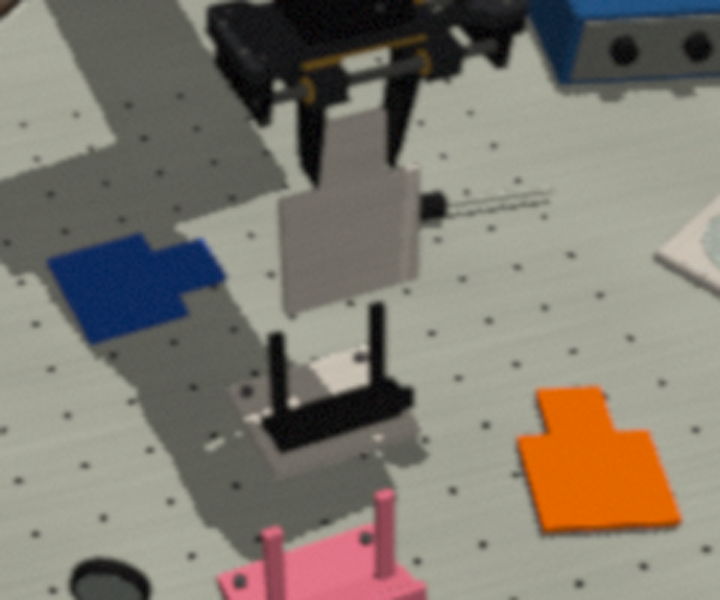

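The plate is lifted and held square, tongue in the fingers (crop 280–420, 100–315). The stand is empty below. Now the half turn.

```bash
python3 -m inch '{"hand":[0.3,0.3,0.3,0.3,0.3,0.3,0.3,0.3,0.3,0.3,0.3,0.3,0.3,0.3,0.3,0.3,0.3,0.3,0.3,0.3],"delta_pos":[[0,0,0],[0,0,0],[0,0,0],[0,0,0],[0,0,0],[0,0,0],[0,0,0],[0,0,0],[0,0,0],[0,0,0],[0,0,0],[0,0,0],[0,0,0],[0,0,0],[0,0,0],[0,0,0],[0,0,0],[0,0,0],[0,0,0],[0,0,0]],"turn":[0.05,0.1,0.143,0.143,0.143,0.143,0.143,0.143,0.143,0.143,0.143,0.143,0.143,0.143,0.143,0.143,0.143,0.143,0.143,0.143]}'
python3 -m inch '{"hand":[0.3,0.3,0.3,0.3,0.3],"delta_pos":[[0,0,0],[0,0,0],[0,0,0],[0,0,0],[0,0,0]],"turn":[0.143,0.143,0.1,0.03,0]}'
python3 - <<'E'
from h import *
im,d=viewer.read_camera('scene'); np.save('pics/s3_d.npy',d); cv2.imwrite('pics/s3.png',cv2.resize(im[60:260,260:500],None,fx=3,fy=3,interpolation=cv2.INTER_CUBIC))
psi=.081;S=np.array([[np.cos(psi),-np.sin(psi),0],[np.sin(psi),np.cos(psi),0],[0,0,1]]);O=np.array([677.2,185.6,0])
for f in ('s2','s3'):
    P,m=cloud(np.load(f'pics/{f}_d.npy'),viewer.get_calibration('scene'),(300,80,440,200)); Q=((P-O)@S)[m]
    H=Q[(abs(Q[:,0])<80)&(abs(Q[:,1])<60)&(Q[:,2]>110)&(Q[:,2]<222)]
    n=np.linalg.svd(H-np.median(H,0))[2][2]
    for _ in range(8):
        r=(H-np.median(H,0))@n; G=H[abs(r-np.median(r))<4]; n=np.linalg.svd(G-G.mean(0))[2][2]
    n*=np.sign(n[0]); print(f,len(H),len(G),n.round(3),'lean deg',np.degrees(np.arcsin(n[2])).round(1),G.mean(0).round(1),np.percentile(G,[1,99],axis=0).round(1).tolist())
E
python3 rel.py
```

```text
t: 6.75
eef_pos: [664.0, 183.6, 307.8]
tcp_rot: [-3.141, 0.001, 0.488]
ft_force: [-0.2, 0.8, -1.9]
opening: 0.522
t: 7.25
eef_pos: [664.0, 183.6, 307.9]
tcp_rot: [3.142, 0.001, 0.078]
ft_force: [0.1, -0.3, -1.5]
opening: 0.522
s2 1639 1611 [0.964 0.003 0.265] lean deg 15.3 [  8.9  -1.2 184. ] [[-2.3, -49.4, 145.1], [20.1, 48.7, 221.2]]
s3 1033 891 [ 0.966 -0.001 -0.26 ] lean deg -15.1 [-21.6  -3.  183.8] [[-35.2, -49.5, 139.3], [-11.7, 49.4, 220.9]]
t 7.3 tcp [664.  183.6 308. ] rpy [3.142e+00 1.000e-03 7.900e-02] q [0.174 0.572 1.365 0.    1.205 1.666] F [-0.2 -0.4 -1.7] open 0.521
in stand [-13.3  -1.  308. ]
```

View pics/s3.png

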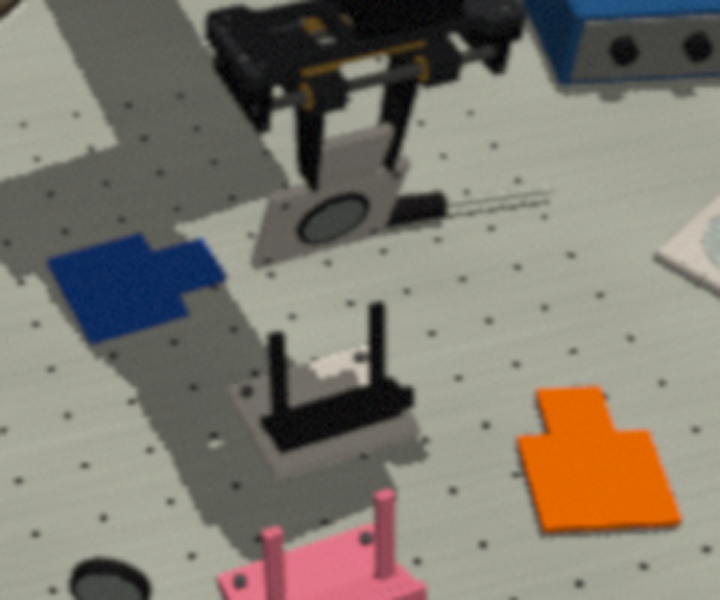

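The mirror now faces outwards (ring at crop 333,218). The plate kept its 15° lean, but the top now tips outwards, so the rest will have to tip it back by about 30°. I'll move over the ledge and hover low.

```bash
python3 -m inch '{"hand":[0.3,0.3,0.3,0.3,0.3,0.3,0.3,0.3,0.3,0.3],"delta_pos":[[1,0,0],[1.5,0,0],[1.5,0,0],[1.5,0,0],[0,0,1],[0,0,2],[0,0,2.5],[0,0,2],[0,0,1],[0,0,0]],"turn":[0,0,0,0,0,0,0,0,0,0]}'
python3 rel.py 41.8 -1 201.2
python3 - <<'E'
from h import *
im,d=viewer.read_camera('scene'); np.save('pics/s4_d.npy',d); cv2.imwrite('pics/s4.png',cv2.resize(im[120:230,310:430],None,fx=5,fy=5,interpolation=cv2.INTER_CUBIC))
psi=.081;S=np.array([[np.cos(psi),-np.sin(psi),0],[np.sin(psi),np.cos(psi),0],[0,0,1]]);O=np.array([677.2,185.6,0])
P,m=cloud(d,viewer.get_calibration('scene'),(310,100,430,220)); Q=((P-O)@S)[m]
N=Q[(abs(Q[:,0])<90)&(abs(Q[:,1])<70)]
H=N[(N[:,2]>60)&(N[:,2]<120)&(abs(N[:,1])<48)]
for lo in range(15,130,5):
    A=N[(N[:,2]>lo)&(N[:,2]<lo+5)&(abs(N[:,1])<30)]; 
    if len(A): print(lo,len(A),np.percentile(A[:,0],[5,50,95]).round(1))
# stand-only frame s3 (plate up): bars & lip
P,m=cloud(np.load('pics/s3_d.npy'),viewer.get_calibration('scene'),(310,100,430,220)); Q=((P-O)@S)[m]
print('stand')
for lo in range(15,100,5):
    A=Q[(Q[:,2]>lo)&(Q[:,2]<lo+5)&(abs(Q[:,1])<60)&(abs(Q[:,0])<60)]
    if len(A): print(lo,len(A),np.percentile(A[:,0],[5,50,95]).round(1),np.percentile(A[:,1],[2,98]).round(1))
E
```

```text
t: 8.3
eef_pos: [718.5, 187.8, 221.8]
tcp_rot: [3.141, 0.003, 0.078]
ft_force: [0.4, -0.1, -2.4]
opening: 0.524
t 8.3 tcp [718.5 187.8 221.8] rpy [3.141e+00 3.000e-03 7.800e-02] q [0.167 0.727 1.298 0.    1.119 1.659] F [ 0.4 -0.1 -2.4] open 0.524
in stand [ 41.3  -1.1 221.8]
delta tool cm [ 0.05 -0.02  2.06]
15 18 [30.2 31.6 45.8]
20 6 [1.3 2.5 9.3]
25 111 [ 4.4 11.6 38.2]
30 76 [14.5 36.3 39. ]
35 52 [26.5 35.1 37.2]
40 68 [28.  32.6 35.9]
45 2 [35.5 35.7 35.9]
50 13 [18.2 19.7 20.7]
55 22 [20.5 21.4 22.2]
60 18 [21.6 23.  23.8]
65 11 [23.3 24.2 26.2]
70 11 [24.5 26.3 29.7]
75 25 [26.4 30.8 32.2]
80 18 [30.5 32.3 34. ]
85 24 [29.  33.6 35.2]
90 27 [33.5 34.8 36.1]
95 29 [33.6 36.3 37.4]
100 28 [33.4 37.4 39.2]
105 32 [34.3 38.8 40.4]
110 30 [36.3 40.2 41.6]
115 46 [36.6 39.5 42. ]
120 36 [37.5 39.2 42.2]
125 29 [39.1 40.1 41.7]
stand
15 50 [-35.6  30.6  40.7] [-53.9  50.1]
20 10 [ 3.4 13.1 34.6] [-54.8  45.8]
25 213 [ 4.2 12.7 38. ] [-54.6  53.5]
30 152 [ 9.5 35.3 39.1] [-54.3  53.2]
35 129 [ 7.6 34.5 37.5] [-53.1  51.7]
40 159 [ 5.8 31.4 36.2] [-52.8  51.5]
45 22 [-0.8  5.  33.1] [-45.8  43.5]
50 27 [-1.1  3.9  7.3] [-45.6  44.2]
55 25 [-3.   2.6  5.7] [-45.7  44.1]
60 26 [-4.5  0.5  3.8] [-46.   44.2]
65 23 [-3.2 -0.4  2.1] [-46.   45.6]
70 22 [-7.4 -2.4  1.8] [-45.7  44. ]
75 25 [-6.3 -2.3  0.1] [-45.9  44.9]
80 21 [-7.8 -4.2 -2.4] [-45.1  44. ]
85 26 [-9.5 -5.1 -2.2] [-45.7  44.6]
90 39 [-14.2  -7.5  -4.3] [-45.1  44.8]
95 12 [-11.1  -7.5  -5. ] [-46.4  43. ]
```

View pics/s4.png

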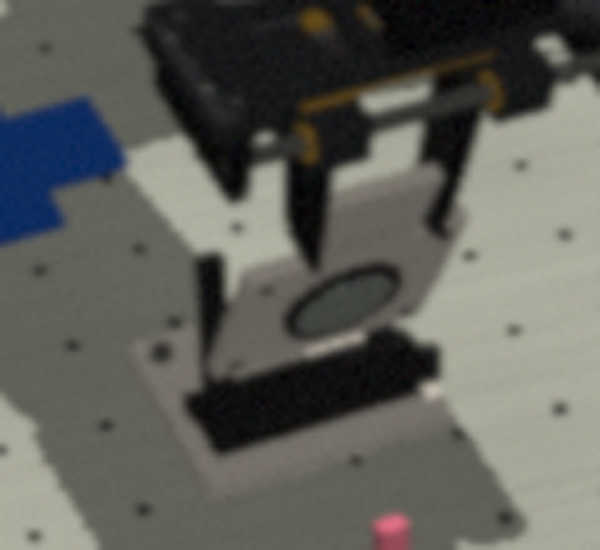

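Scene depth puts the plate's lower front corner at x≈19.5 mm, with its origin at about 15.6 against a target of 16.4. The bars and lip are where expected, so there is 2–3 mm clearance on each side. Lowering slowly.

```bash
python3 -m inch '{"hand":[0.3,0.3,0.3,0.3,0.3,0.3],"delta_pos":[[0.05,0,0.3],[0,0,0.4],[0,0,0.4],[0,0,0.4],[0,0,0.3],[0,0,0]],"turn":[0,0,0,0,0,0]}'
python3 rel.py 41.8 -1 201.2
```

```text
t: 8.95
eef_pos: [719.4, 187.9, 205.2]
tcp_rot: [-3.142, 0.001, 0.078]
ft_force: [0.2, 0.3, -3.6]
opening: 0.524
t 8.95 tcp [719.4 187.9 205.2] rpy [-3.142e+00  1.000e-03  7.800e-02] q [0.167 0.743 1.312 0.    1.088 1.66 ] F [ 0.2  0.3 -3.6] open 0.524
in stand [ 42.2  -1.2 205.2]
delta tool cm [-0.04 -0.02  0.4 ]
```

```bash
python3 -m inch '{"hand":[0.3,0.3,0.3,0.3,0.3],"delta_pos":[[0,0,0.1],[0,0,0.1],[0,0,0.1],[0,0,0.05],[0,0,0]],"turn":[0,0,0,0,0]}'
python3 rel.py 41.8 -1 201.2
```

```text
t: 9.45
eef_pos: [719.5, 187.9, 202.2]
tcp_rot: [-3.141, 0.0, 0.078]
ft_force: [-1.5, -0.2, -2.8]
opening: 0.524
t 9.45 tcp [719.5 187.9 202.2] rpy [-3.141  0.     0.078] q [0.167 0.746 1.314 0.    1.081 1.66 ] F [-1.5 -0.2 -2.8] open 0.524
in stand [ 42.4  -1.1 202.2]
delta tool cm [-0.06 -0.01  0.1 ]
```

```bash
python3 -m inch '{"hand":[0.3,0.3,0.3,0.3,0.3,0.3,0.3],"delta_pos":[[-0.48,0,-0.06],[-0.48,0,-0.06],[-0.48,0,-0.06],[-0.43,0,0],[-0.43,0,0],[-0.43,0,0],[0,0,0]],"turn":[0,0,0,0,0,0,0]}'
python3 rel.py 0 -1 202.5
python3 - <<'E'
from h import *
im,d=viewer.read_camera('scene'); np.save('pics/s5_d.npy',d); cv2.imwrite('pics/s5.png',cv2.resize(im[120:230,310:430],None,fx=5,fy=5,interpolation=cv2.INTER_CUBIC))
E
```

```text
t: 10.15
eef_pos: [692.3, 185.9, 205.1]
tcp_rot: [-3.141, -0.002, 0.078]
ft_force: [5.1, 0.5, 2.1]
opening: 0.518
t 10.15 tcp [692.3 185.9 205.1] rpy [-3.141e+00 -2.000e-03  7.800e-02] q [0.17  0.705 1.394 0.    1.041 1.663] F [5.1 0.5 2.1] open 0.518
in stand [ 15.   -1.  205.1]
delta tool cm [-1.5   0.01  0.26]
```

View pics/s5.png

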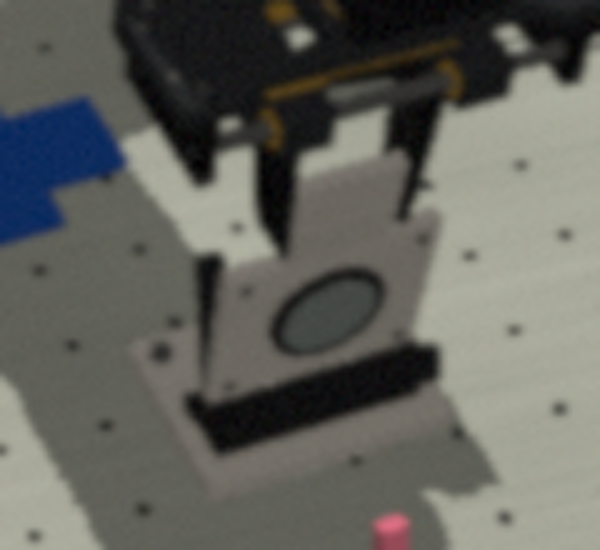

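The plate is rotating in the grip as planned. It's nearly upright, its lower edge is behind the lip, and the force is 5 N. Continuing back.

```bash
python3 -m inch '{"hand":[0.3,0.3,0.3,0.3,0.3,0.3,0.3],"delta_pos":[[-0.5,0,0.08],[-0.5,0,0.08],[-0.5,0,0.08],[-0.4,0,0.1],[-0.4,0,0.1],[-0.4,0,0.1],[0,0,0]],"turn":[0,0,0,0,0,0,0]}'
python3 rel.py -13.1 -1 198.8
python3 - <<'E'
from h import *
im,d=viewer.read_camera('scene'); np.save('pics/s6_d.npy',d); cv2.imwrite('pics/s6.png',cv2.resize(im[120:230,310:430],None,fx=5,fy=5,interpolation=cv2.INTER_CUBIC))
psi=.081;S=np.array([[np.cos(psi),-np.sin(psi),0],[np.sin(psi),np.cos(psi),0],[0,0,1]]);O=np.array([677.2,185.6,0])
P,m=cloud(d,viewer.get_calibration('scene'),(310,100,430,220)); Q=((P-O)@S)[m]
H=Q[(abs(Q[:,0])<60)&(abs(Q[:,1])<49)&(Q[:,2]>48)&(Q[:,2]<112)]
n=np.array([.96,0,.26])
for _ in range(10):
    r=(H)@n; G=H[abs(r-np.median(r))<5]; n=np.linalg.svd(G-G.mean(0))[2][2]; n*=np.sign(n[0])
print('lean',np.degrees(np.arcsin(n[2])),n,G.mean(0),'expected x',15+4.1-(G.mean(0)[2]-30)*.268)
T=Q[(abs(Q[:,0])<60)&(abs(Q[:,1])<60)&(Q[:,2]>150)&(Q[:,2]<175)]; print(len(T))
E
```

```text
t: 10.9
eef_pos: [665.2, 183.7, 199.9]
tcp_rot: [-3.142, -0.001, 0.078]
ft_force: [2.4, -0.9, 11.3]
opening: 0.518
t 10.9 tcp [665.2 183.7 199.9] rpy [-3.142e+00 -1.000e-03  7.800e-02] q [ 0.174  0.674  1.476 -0.     0.99   1.667] F [ 2.4 -0.9 11.3] open 0.518
in stand [-12.1  -0.9 199.9]
delta tool cm [-0.1   0.01  0.11]
lean 8.61045651988978 [ 0.98872836 -0.00118543  0.14971579] [13.01062948 -1.46130468 81.91377997] expected x 5.187106968146573
278
```

View pics/s6.png

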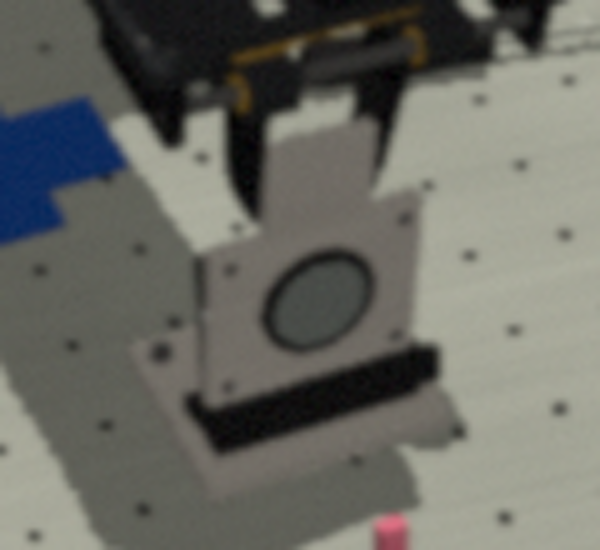

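The mirror faces out and the lower edge is in the trough. The lean is about 8.6°, because the tongue slipped a little in the pads, and it's pressed down at 11 N. I'll ease the pressure, pull back a little and check again.

```bash
python3 -m inch '{"hand":[0.3,0.3,0.3,0.3],"delta_pos":[[-0.3,0,-0.1],[-0.3,0,0],[-0.2,0,0],[0,0,0]],"turn":[0,0,0,0]}'
python3 rel.py -13.1 -1 198.8
cat > lean.py <<'E'
import sys
from h import *
n0=sys.argv[1]
im,d=viewer.read_camera('scene'); np.save(f'pics/{n0}_d.npy',d); cv2.imwrite(f'pics/{n0}.png',cv2.resize(im[120:230,310:430],None,fx=5,fy=5,interpolation=cv2.INTER_CUBIC))
psi=.081;S=np.array([[np.cos(psi),-np.sin(psi),0],[np.sin(psi),np.cos(psi),0],[0,0,1]]);O=np.array([677.2,185.6,0])
P,m=cloud(d,viewer.get_calibration('scene'),(310,100,430,220)); Q=((P-O)@S)[m]
H=Q[(abs(Q[:,0])<60)&(abs(Q[:,1])<49)&(Q[:,2]>48)&(Q[:,2]<108)]
n=np.array([.98,0,.2])
for _ in range(10):
    r=(H)@n; G=H[abs(r-np.median(r))<5]; n=np.linalg.svd(G-G.mean(0))[2][2]; n*=np.sign(n[0])
print('lean',np.degrees(np.arcsin(n[2])),n.round(3),len(G),len(H),G.mean(0).round(1),'seated x',round(15+4.1-(G.mean(0)[2]-30)*.268,1))
for lo in range(50,180,5):
    A=Q[(Q[:,2]>lo)&(Q[:,2]<lo+5)&(abs(Q[:,1])<55)&(abs(Q[:,0])<60)]
    if len(A): print(lo,len(A),np.percentile(A[:,0],[10,50,90]).round(1),np.percentile(A[:,1],[2,98]).round(1))
E
python3 lean.py s7
```

```text
t: 11.35
eef_pos: [656.8, 183.0, 198.9]
tcp_rot: [3.141, 0.002, 0.078]
ft_force: [2.3, -0.1, -2.7]
opening: 0.525
t 11.35 tcp [656.8 183.  198.9] rpy [3.141e+00 2.000e-03 7.800e-02] q [0.175 0.665 1.498 0.    0.98  1.668] F [ 2.3 -0.1 -2.7] open 0.525
in stand [-20.6  -0.9 198.9]
delta tool cm [0.75 0.   0.01]
lean 12.540620259600177 [0.976 0.001 0.217] 934 969 [10.2 -1.4 79.9] seated x 5.7
50 67 [12.4 15.2 17.7] [-46.4  47.7]
55 76 [11.3 14.5 18.2] [-48.7  47.1]
60 74 [10.7 13.3 17.5] [-46.8  47. ]
65 77 [ 9.9 14.  16.5] [-47.8  46.6]
70 78 [ 9.3 12.6 15.5] [-48.5  48.3]
75 82 [ 7.7 11.8 14.9] [-48.   47.1]
80 86 [ 6.6 10.4 13.4] [-49.7  49. ]
85 93 [ 5.1  8.5 12.1] [-48.9  45.3]
90 90 [ 4.5  7.3 11.1] [-48.9  47.7]
95 99 [3.3 5.5 9.8] [-49.2  47. ]
100 96 [1.9 4.  7.3] [-48.9  48.4]
105 84 [1.5 3.1 5.1] [-49.2  47.5]
110 116 [-3.7  1.3  3.5] [-49.2  49.5]
115 56 [-0.9  1.   2.7] [-38.1  38.8]
120 58 [-9.4 -0.5  1.7] [-28.9  25.5]
125 51 [-7.6 -1.8  0.2] [-29.9  23.3]
130 55 [-8.4 -2.5 -1.1] [-31.4  28.8]
135 68 [-9.1 -3.4 -1.5] [-31.6  29. ]
140 64 [-8.5 -4.8 -2.7] [-32.3  30.3]
145 62 [-18.3  -5.7  -3.8] [-33.2  29.3]
150 75 [-18.3  -6.9  -4.4] [-33.8  30.6]
155 111 [-15.9  -9.   -6.4] [-34.   30.8]
160 31 [-23.3  -9.8  -6.8] [-34.7  34. ]
165 33 [-25.9 -12.   -6.3] [-35.   33.8]
170 32 [-22.   -8.8  -6.6] [-35.8  34.8]
175 27 [-17.4  -9.1  -7.1] [-36.3  35.3]
```

View pics/s7.png

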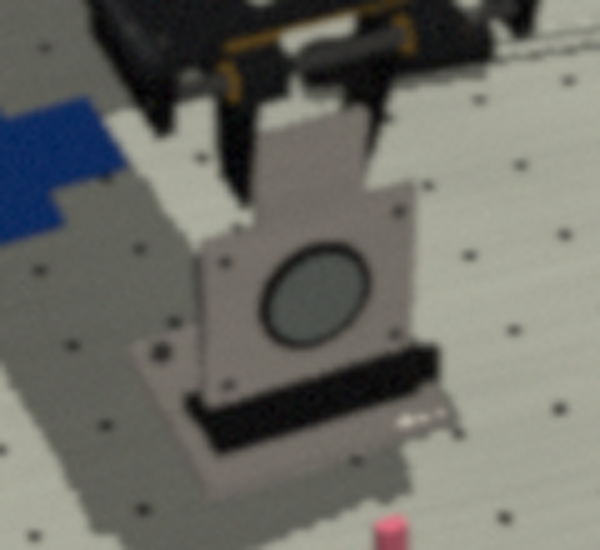

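Lean is 12.5°, the lower edge is about 1 mm forward of seated, and the plate's weight still hangs on the grip. I'll lower a touch and let go gradually.

```bash
python3 -m inch '{"hand":[0.3,0.3,0.54,0.56,0.6,0.65,0.7,0.8,0.8,0.8],"delta_pos":[[0,0,0.1],[0,0,0],[0,0,0],[0,0,0],[0,0,0],[0,0,0],[0,0,0],[0,0,0],[0,0,0],[0,0,0]],"turn":[0,0,0,0,0,0,0,0,0,0]}'
python3 rel.py -13.1 -1 198.8
python3 lean.py s8
```

```text
t: 12.4
eef_pos: [657.4, 183.1, 198.6]
tcp_rot: [-3.142, 0.0, 0.078]
ft_force: [0.2, -0.3, 0.1]
opening: 0.795
t 12.4 tcp [657.4 183.1 198.6] rpy [-3.142  0.     0.078] q [0.175 0.666 1.498 0.    0.978 1.668] F [ 0.2 -0.3  0.1] open 0.795
in stand [-19.9  -0.9 198.6]
delta tool cm [ 0.68  0.01 -0.02]
lean 16.619360327142715 [0.958 0.002 0.286] 971 1016 [ 7.  -1.8 79.9] seated x 5.7
50 74 [10.8 13.8 16.9] [-48.4  46.2]
55 75 [ 9.8 13.2 15.7] [-48.3  48.5]
60 76 [ 8.8 12.3 15.5] [-48.7  47.3]
65 82 [ 8.2 11.4 14.7] [-49.4  47.5]
70 90 [ 5.4  9.5 13.1] [-47.7  48.4]
75 85 [ 4.8  8.7 11.9] [-48.6  49.8]
80 90 [ 3.7  6.8 10.4] [-48.4  48.1]
85 88 [2.2 5.1 9.2] [-48.4  46.8]
90 99 [0.5 3.9 7.7] [-48.2  47.1]
95 103 [-1.2  1.3  6. ] [-48.9  48.8]
100 102 [-3.2 -0.6  2.9] [-48.6  48.7]
105 99 [-4.4 -2.4 -0. ] [-48.8  48.1]
110 102 [-7.7 -3.7 -1.8] [-47.5  49.2]
115 54 [-7.3 -4.8 -2.6] [-33.3  38.8]
120 64 [-19.8  -6.6  -5. ] [-41.8  41.6]
125 67 [-15.4  -7.7  -5.8] [-40.1  41.7]
130 69 [-17.3  -9.1  -6.6] [-44.3  39.5]
135 78 [-16.8 -10.1  -7.5] [-44.6  41.5]
140 81 [-21.1 -11.6  -8. ] [-45.5  43.7]
145 74 [-18.1 -13.   -7.1] [-45.9  44.2]
150 100 [-21.3 -14.6  -7.4] [-46.9  43.2]
155 59 [-21.2 -15.4  -6.7] [-46.9  44.8]
160 36 [-21.3  -9.6  -5.7] [-47.8  47.1]
165 36 [-23.   -8.9  -5.9] [-48.9  47.3]
170 31 [-21.6  -8.4  -5.6] [-48.9  49.1]
175 26 [-16.7  -8.3  -5.9] [-49.4  48.7]
```

View pics/s8.png

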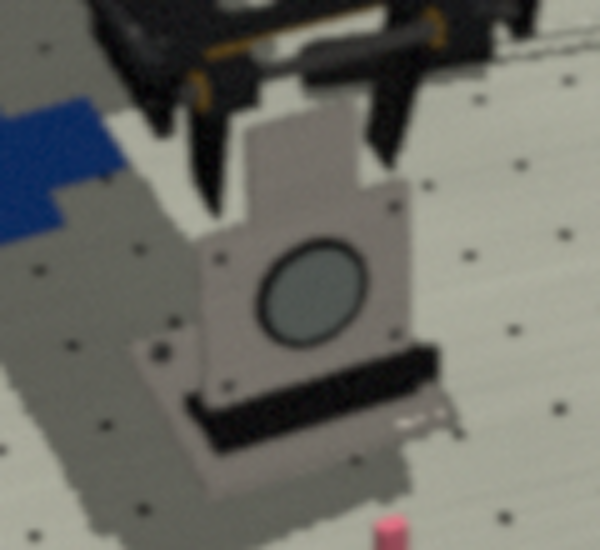

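The plate is released, leaning 15–16°, with its face at the seated position (−3.7 against −3.0 expected at z=112). It's square and centred at −49…+49. Backing off straight up.

```bash
python3 -m inch '{"hand":[0.9,1,1,1,1,1,1,1,1],"delta_pos":[[0,0,0],[0,0,-0.5],[0,0,-1],[0,0,-2],[0,0,-3],[0,0,-3],[0,0,-3],[0,0,-2],[0,0,0]],"turn":[0,0,0,0,0,0,0,0,0]}'
python3 rel.py
python3 lean.py s9
python3 - <<'E'
from h import *
im,d=viewer.read_camera('top'); cv2.imwrite('pics/t9.png',im)
im,d=viewer.read_camera('scene'); cv2.imwrite('pics/s9full.png',im)
P0,m0=cloud(np.load('pics/scene0_d.npy'),viewer.get_calibration('scene'),(170,155,240,235));P1,m1=cloud(d,viewer.get_calibration('scene'),(170,155,240,235))
a=P0[m0&(P0[...,2]>60)].mean(0);b=P1[m1&(P1[...,2]>60)].mean(0);print('other plate shift',(b-a).round(2))
E
```

```text
t: 13.35
eef_pos: [657.8, 183.2, 347.8]
tcp_rot: [-3.141, -0.006, 0.078]
ft_force: [-0.8, 0.7, -0.5]
opening: 1.0
t 13.35 tcp [657.8 183.2 347.8] rpy [-3.141 -0.006  0.078] q [0.175 0.532 1.333 0.    1.271 1.668] F [-0.8  0.7 -0.5] open 1.0
in stand [-19.5  -0.8 347.8]
lean 16.531883605953347 [0.959 0.003 0.285] 981 1022 [ 7.  -1.7 79.9] seated x 5.7
50 73 [11.4 13.9 16.4] [-46.4  48.2]
55 68 [10.1 12.9 16.6] [-49.   48.5]
60 91 [ 8.3 11.7 15.5] [-48.7  48.8]
65 79 [ 7.7 11.8 14.7] [-49.  47.]
70 90 [ 6.4  9.8 13.4] [-47.   48.9]
75 90 [ 4.9  8.4 11.6] [-48.8  50.1]
80 89 [ 3.   6.8 10. ] [-48.3  50. ]
85 89 [1.7 5.1 9. ] [-48.4  46.8]
90 104 [0.4 3.5 7.1] [-48.1  47.1]
95 91 [-1.7  1.2  5.1] [-48.6  48. ]
100 109 [-2.4 -0.5  2.6] [-47.3  47.7]
105 88 [-4.3 -2.1 -0.3] [-49.3  48.4]
110 108 [-7.7 -3.5 -1.6] [-48.3  48.7]
115 55 [-6.9 -4.6 -2.2] [-24.3  23.7]
120 34 [-7.9 -6.2 -3.9] [-24.2  21.5]
125 54 [-10.3  -7.5  -5. ] [-24.3  24.6]
130 49 [-11.   -8.9  -7. ] [-24.6  22.5]
135 52 [-12.6 -10.5  -8.2] [-24.7  24.4]
140 46 [-13.3 -11.8  -9.9] [-24.4  21.6]
145 49 [-15.1 -12.7 -11.1] [-24.   23.7]
150 75 [-20.4 -14.8 -12.5] [-23.7  23. ]
155 29 [-19.8 -16.5 -13.7] [-24.7  23.7]
other plate shift [ 0.01 -0.01 -0.04]
```

View pics/s9full.png

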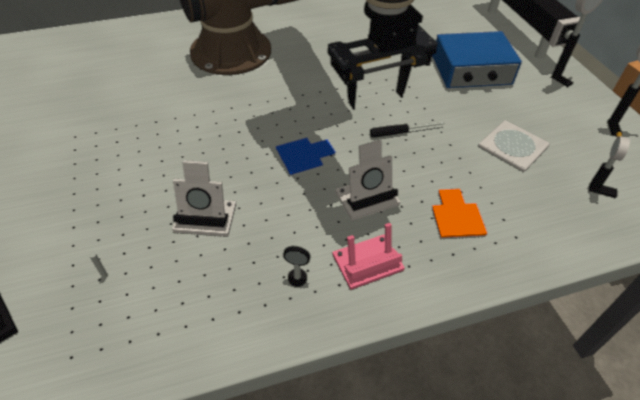

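View pics/s9.png

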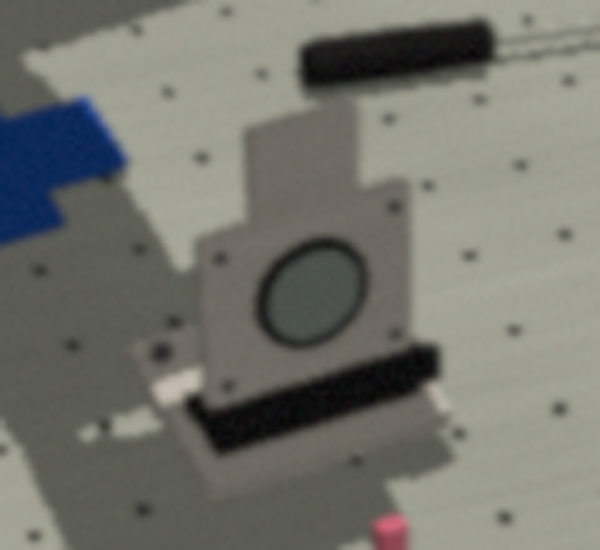

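The plate stands with its mirror out (scene 371,178), tongue up, seated and centred. The gripper is clear and the other plate hasn't moved. Handing in.

```bash
python3 -c "
from cell import ticket
print(ticket.job_done())"
```

```text
the job is handed in; nothing more can be done
None
```

I turned the plain-backed plate over and leaned it on the same stand again, mirror out and tongue up, then let go and handed the job in at about 13.5 s.

- **Grip:** I held the tongue by its 50 mm width instead of pinching its 8 mm, because the half turn with a thickness pinch would have put the last joint out of range.
- **Placing:** After the turn the plate leaned the wrong way, so I set its lower edge in the ledge and tipped it back against the rest. The tongue slipped a little in the pads as it tipped. The press on the ledge briefly reached about 11 N, so I eased off before letting go.

**Last checks:**
- **Lean:** The camera depth gave about 15–16.5°; the higher figure includes the raised ring.
- **Position:** The plate is square, centred within about 1 mm, and its face is within about 1 mm of fully seated. My cameras disagreed by 2–3 mm on the stand's absolute position, so centring is judged relative to the stand.
- **Surroundings:** The other plate shifted less than 0.1 mm, and the gripper ended open, about 110 mm above the plate.

No check failed.

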